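# Bolt the sprung gate of the drying pen

### The arm

A 6-joint arm with a two-finger parallel gripper is mounted at the origin on the work surface. World frame = base frame: x ahead of the robot, y to its left, z up, the work surface at z = 0. Lengths are in m, angles in rad, forces in N, time in s.
With the tool pointing down it reaches from about 0.375 to 0.925 m from the base axis. Payload 5.7 kg.
Tool frame: the origin (TCP) lies at the very end of the fingers, on their centre line; the grasp point (between the pads) lies 19 mm behind it; z points along the fingers, y is the line along which they close (so a half turn about z gives the same grasp; the last joint's range is limited). The gripper opens to 85 mm and grips with 20 to 120 N. Pads are 22 mm wide; open, the fingers measure 114 mm over their backs; the gripper's body (76 mm by 85 mm) begins 54 mm behind the grasp point. The pads swing forward as they close: fully open they stand 13 mm farther back than shut.
Start: joints at [-1.333, 0.359, 1.51, -0, 1.272, -0.115], TCP at [0.207, -0.563, 0.231] pointing down, gripper open.
Joint ranges: [-2.97, 2.97], [-1.01, 2.36], [0.21, 2.38], [-0.96, 4.11], [0.2, 2.71], [-2.98, 2.98]. Speed limits (rad/s): [2.39, 2.39, 3.14, 3.14, 3.14, 3.14].

### API

Orientations are given as a 3x3 rotation matrix whose columns are the frame's x, y, z axes.
In Python, from rig import read_state, read_camera, camera_info, finish_job gives the robot as it stands. The module is installed in compiled form; this text tells all that it offers.
- The arm moves only by the tool servo_tool, never from a script. Its argument "deltas" is a list of rows, each a list of 3 entries, a list of its own where there are three numbers: the shift along the tool's x, y, z in m, then the turn about the tool's z in rad, then the finger opening in m, from 0 to 0.0854. In form: [[[dx, dy, dz], roll, jaw], ...]. A call has 1 to 5 rows; each row shifts and turns the commanded pose from where the row before left it, along the tool's axes as they then stand; what a row does not reach is not made up. A row lasts 1/12 s, in which the tool goes at most 41.7 mm and 7.16 degrees, less where a joint would pass 70% of its speed; a pose out of reach is approached as far as the arm can. A call with a gripper value outside its range is refused whole. The fingers move at their own pace and stop on an object; "grip_force" is the grip in N (left out, the last holds). Time passes only in rows, so rows that do not move let the fingers close. It gives the time, the measured TCP pose, the force, the opening and the grip force at its end, in the units of the state.
- read_state(): the state, without advancing time (a new reading comes with each control period).
- read_camera(name): name is "side" or "top"; returns (picture, depth): 480x640x3 uint8, blue, green, red; 480x640 float32, m along the optical axis (not along the pixel's ray), 0 where there is no reading.
- camera_info(name): a dict with "fx", "fy", "cx", "cy" (pixels), "world_to_cam" (4x4, takes a point from world to camera coordinates). Camera axes: x right, y down, z forward; pixel columns grow to the right and rows downward; lengths in m; the calibration is good to about 2 mm. A picture is of the moment at which its call begins. camera_info takes no time and is no camera call.
- finish_job(): hands the job in; it is judged then, once.
The state is a dict: "time": time; "joint_positions": joint angles; "joint_velocities": joint speeds; "joint_torque": joint torques, N m; "tcp_pos": TCP position; "eef_rot": TCP orientation; "contact_force": force on the tool from outside, world axes, zero at the start; "wrist_torque": the same for the moment, N m; "gripper_width": finger opening in m; "finger_force": force on a finger pad.
Only numpy, scipy, OpenCV 4.12 (cv2) and the standard library are available. Lean on these libraries where they do the work, as an engineer would, in place of code of your own. Each camera call takes 0.05 s, during which the arm holds its last target. There are 200 camera calls.

### The job

The flower hoop has just been glued and lies in one of the two wooden drying pens; shut that pen's spring gate against its spring and, while you hold it shut, slide its bolt home behind the keeper post so that the gate stays shut when you let go. Leave the hoop lying in its pen, leave the gate of the empty pen standing open as it is, and do not knock over the glue bottles.

Things in the scene. Friction and masses are not known exactly. Their poses are not given: they have to be found in the camera images.
- pen: The drying pen that holds the hoop: plywood board 190 x 200 mm (x by y), 12 mm thick, fixed to the table, wooden walls (tops 36 mm above the table) on its +x, +y and -y sides; the gate closes its -x side. Origin on the table surface; the board spans -90 to +100 mm in x, -100 to +100 in y; z up. The gate's upright hinge axis stands at (-60, -85) mm here. An equal, empty pen is beside it.
- knob (a point): Middle of the grip of the bolt's knob, 80 mm above the table: an upright steel cylinder 20 mm in diameter, from 49 to 99 mm above the table, fixed on the bolt; 95 mm from the hinge axis with the bolt drawn back, 127 mm fully out. It moves both gate and bolt. Its y axis points from the hinge along the gate.
- gate (a joint): Angle of that pen's gate, rad, about the hinge axis. 0: shut, along the pen's +y from the hinge; positive: open towards the pen's -x (counter-clockwise from above). A torsion spring drives it open to its stop at 0.95, where it starts; holding it shut takes about 5 N at the knob. It can be pushed past shut to -0.14. The gate's bar ends 134 mm from the hinge, its top 38 mm above the table.
- bolt (a joint): Slide of the bolt along the gate's top, m, away from the hinge. 0: drawn back (starts within 0.004 of that); 0.032: fully out; friction 1.5 N. A 10 mm round steel rod on the gate's middle line, centre 43.5 mm above the table; tip 136 mm from the hinge axis when drawn back, 168 mm fully out. With the gate between 0 and -0.14 it slides out freely behind the keeper post.
- keeper (a point): Top of the keeper post, at (-73, +75, 50) mm in the pen's frame: a fixed steel block 14 mm (pen's x) by 24 mm (y), this point at its middle, 160 mm from the hinge. The bolt must lie on its inner side (+x), the spring pressing it against that face. Slid out while the gate is open, the bolt strikes the post's outer side and the gate cannot shut.
- hoop_centre (a point): Centre of the glued hoop, a flat wooden disc 100 mm in diameter and 11 mm high with small flowers and a brass clasp at the rim; lies loose on the pen's board (centre 17.5 mm above the table).
- spare_gate (a joint): Angle of the empty pen's gate, as for gate. Stays open at 0.95.
- glue_bottle: White glue bottle with a yellow cap, 38 mm in diameter, 105 mm high, standing loose. Origin under its centre, z up its axis.
- small_bottle: Small white bottle, 28 mm in diameter, 75 mm high, standing loose. Origin under its centre, z up its axis.
There are look-alikes about, which are no part of the job. Leave any turquoise look-alike of the part that bears hoop_centre alone.

How it is judged:
On the way:
1. the gate is swung shut, or past shut, with its bolt still drawn back from the keeper post (value of joint gate below 0.03 rad and value of joint bolt below 0.016 m), for 0.04 s.
At the end, for the whole second after the job is handed in: The gate of the pen with the hoop stays shut by itself (within 0.06 rad, about 3 degrees, of shut) and at rest, its bolt at least 20 mm out behind the keeper post; the hoop lies flat within its pen, the empty pen's gate is open and both glue bottles stand (value of joint gate between -0.2 and 0.06 rad and value of joint bolt above 0.02 m and velocity of joint gate between -0.05 and 0.05 rad/s and x of hoop_centre in the frame of pen between -0.02 and 0.06 m and y of hoop_centre in the frame of pen between -0.05 and 0.05 m and height (world z) of hoop_centre below 0.03 m and value of joint spare_gate above 0.85 rad and angle between each of glue_bottle, small_bottle's own z axis and vertical below 0.3 rad); the robot touches nothing.
It fails at once if the empty pen's gate is pushed from its open position (value of joint spare_gate below 0.8 rad).
It fails at once if a glue bottle is knocked over (angle between any of glue_bottle, small_bottle's own z axis and vertical above 0.5 rad).
It also fails if it takes over 35 s, if anything falls off the work surface, if the arm or the gripper's body presses on something with over 40 N, if the wrist force passes 120 N, or if a joint passes its speed limit or range.

## Working session

There is one attempt and no reset: what is moved stays moved. The work goes in short steps, Python scripts to look and compute and a tool call to move; the robot and the scene stay as the last step left them, time stands still between calls to the robot, and variables do not carry over. Pictures are saved under pics/ and viewed, at most 10 in all, crops included, and the job is handed in when it is done.

Besides the shell and the picture viewer there is one more tool, called after "Emit:" as name(argument=value, ...) on one line, values as JSON. servo_tool: Moves the arm, as the interface text tells. Its arguments: {"type":"object","properties":{"deltas":{"type":"array","items":{"type":"array"}},"grip_force":{"type":"number"}},"required":["deltas"]}

```bash
mkdir -p pics; cat > h.py <<'E'
import numpy as np, cv2
from rig import *
def px2w(info,u,v,z):
    "intersect pixel ray with world plane z"
    T=np.linalg.inv(np.array(info["world_to_cam"]))
    d=T[:3,:3]@np.array([(u-info["cx"])/info["fx"],(v-info["cy"])/info["fy"],1]); o=T[:3,3]
    return o+d*(z-o[2])/d[2]
def dep(info,u,v,D):
    T=np.linalg.inv(np.array(info["world_to_cam"])); d=D[v,u]
    return (T@np.array([(u-info["cx"])/info["fx"]*d,(v-info["cy"])/info["fy"]*d,d,1]))[:3]
E
python3 - <<'E'
from h import *
for n in("top","side"):
    p,d=read_camera(n); cv2.imwrite(f"pics/{n}0.png",p); np.save(f"{n}d.npy",d)
    i=camera_info(n); print(n,i["fx"],np.linalg.inv(np.array(i["world_to_cam"])).round(3).tolist())
s=read_state(); print(s["time"],np.round(s["eef_rot"],3).tolist(),s["tcp_pos"],s["gripper_width"])
E
```

```text
top 505.72199973453246 [[0.001, -0.991, 0.135, 0.422], [-1.0, -0.0, 0.008, -0.007], [-0.008, -0.135, -0.991, 1.182], [0.0, 0.0, 0.0, 1.0]]
side 505.6660751504043 [[-0.973, -0.164, 0.165, 0.337], [-0.232, 0.655, -0.719, 0.914], [0.01, -0.737, -0.675, 0.944], [0.0, 0.0, 0.0, 1.0]]
0.1 [[0.938, 0.346, -0.0], [0.346, -0.938, 0.002], [0.0, -0.002, -1.0]] [ 0.20717221 -0.56243858  0.23051427] 0.08551593028358552
```

View pics/top0.png

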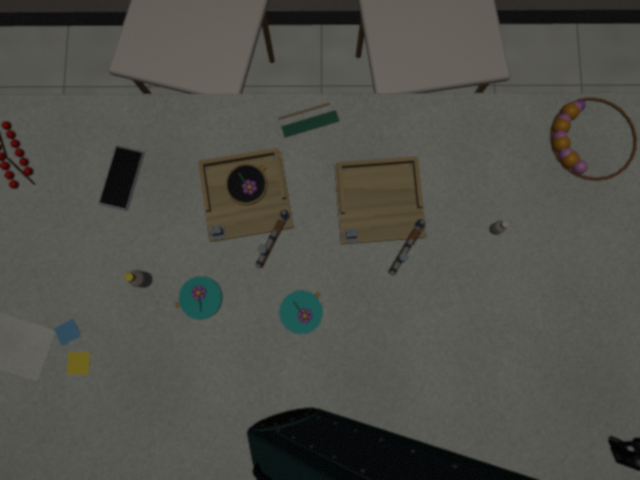

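View pics/side0.png

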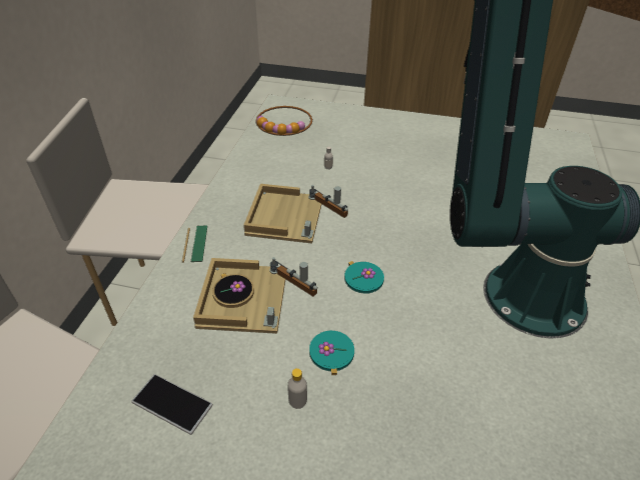

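The hoop lies in the left pen (top view, about (246,184)). Its hinge is near (284,215), the keeper near (217,232) and the gate tip near (260,266). I'll enlarge these.

```bash
python3 - <<'E'
from h import *
p=cv2.imread("pics/top0.png")[140:280,185:315]; p=cv2.convertScaleAbs(p,alpha=2.2)
a=cv2.resize(p,None,fx=4,fy=4,interpolation=cv2.INTER_CUBIC)[:560]
cv2.imwrite("pics/tc.png",a)
p=cv2.imread("pics/side0.png")[240:345,185:335]
cv2.imwrite("pics/sc.png",cv2.resize(p,None,fx=5,fy=5,interpolation=cv2.INTER_CUBIC))
E
```

```text
(no output)
```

View pics/tc.png

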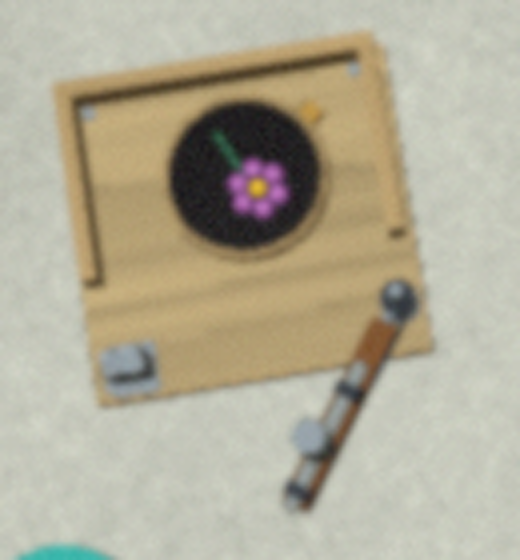

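View pics/sc.png

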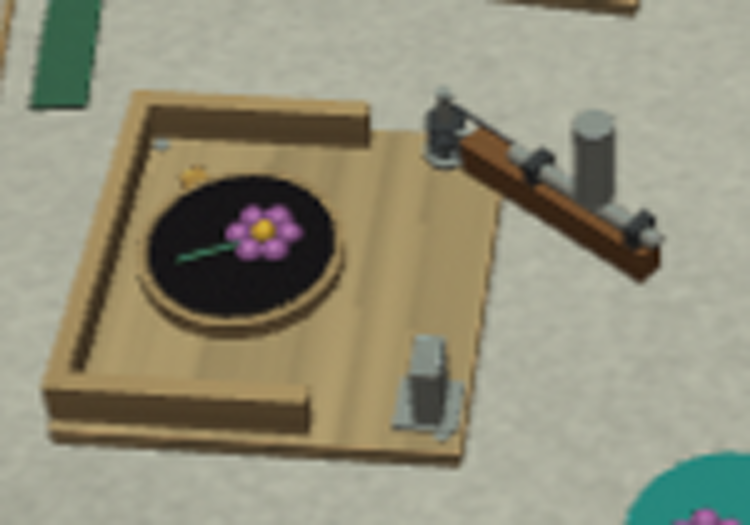

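```bash
cat > fit.py <<'E'
from h import *
from scipy.optimize import least_squares
I={n:camera_info(n) for n in("top","side")}
def conv(n,x,y):
    return ((x+.5)/4-.5+185,(y+.5)/4-.5+140) if n=="top" else ((x+.5)/5-.5+185,(y+.5)/5-.5+240)
a=.95; k=np.array([-60-95.*np.sin(a)-2*np.sin(a),-85+97*np.cos(a),99])
pts=[("top",(55,88),(100,100,36)),("top",(375,33),(100,-100,36)),("top",(100,405),(-90,100,12)),("top",(433,350),(-90,-100,12)),
("top",(310,437),k),("top",(127,358),(-73,75,50)),("side",(45,387),(100,100,36)),("side",(137,92),(100,-100,36)),("side",(465,440),(-90,100,12)),("side",(595,120),k),("side",(428,341),(-73,75,50))]
def proj(n,P):
    c=np.array(I[n]["world_to_cam"])@np.append(P,1); return np.array([I[n]["fx"]*c[0]/c[2]+I[n]["cx"],I[n]["fy"]*c[1]/c[2]+I[n]["cy"]])
def R(t): return np.array([[np.cos(t),-np.sin(t)],[np.sin(t),np.cos(t)]])
def W(q,P): P=np.array(P)/1000.; return np.append(q[:2]+R(q[2])@P[:2],P[2])
f=lambda q:np.concatenate([proj(n,W(q,P))-conv(n,*u) for n,u,P in pts])
r=least_squares(f,[.6,.15,0.1],loss="soft_l1"); q=r.x
print(q,r.fun.reshape(-1,2).round(1).tolist())
for n in("top","side"):
    for (m,u,P) in pts:
        if m==n and P[2] in (99,50): print(n,P,px2w(I[n],*conv(n,*u),P[2]/1000),W(q,P))
print("hinge",W(q,(-60,-85,0)),"keeper",W(q,(-73,75,50)))
for g in(.95,0,-.07):
  for b in (95,127):print(g,b,W(q,(-60-b*np.sin(g),-85+b*np.cos(g),80)))
for nm,u,v in(("glue",139,279),("small",498,228)): print(nm,px2w(I["top"],u,v,.05))
E
python3 fit.py
```

```text
[0.68464817 0.16933892 0.16712221] [[-2.2, -1.0], [2.1, -1.1], [-0.1, 0.4], [1.0, 0.1], [0.6, -0.7], [-0.7, 0.8], [-0.5, 0.6], [0.7, -3.0], [0.0, 1.6], [0.2, -0.7], [0.6, 1.6]]
top [-138.90130396  -28.57674032   99.        ] [0.55100502 0.11937668 0.099     ] [0.55243571 0.11805474 0.099     ]
top (-73, 75, 50) [0.60196618 0.22972041 0.05      ] [0.60018934 0.23115078 0.05      ]
side [-138.90130396  -28.57674032   99.        ] [0.5522618  0.12040824 0.099     ] [0.55243571 0.11805474 0.099     ]
side (-73, 75, 50) [0.60282501 0.22696602 0.05      ] [0.60018934 0.23115078 0.05      ]
hinge [0.63962347 0.07554246 0.        ] keeper [0.60018934 0.23115078 0.05      ]
0.95 95 [0.5542334 0.1171782 0.08     ]
0.95 127 [0.52547042 0.13120287 0.08      ]
0 95 [0.62382066 0.16921888 0.08      ]
0 127 [0.61849761 0.20077304 0.08      ]
-0.07 95 [0.63041136 0.17009476 0.08      ]
-0.07 127 [0.62730833 0.20194395 0.08      ]
glue [0.48876753 0.40036416 0.05      ]
small [ 0.60446608 -0.40778935  0.05      ]
```

Emit:
servo_tool(deltas=[[[0.028, -0.026, 0], 0, 0.06], [[0.028, -0.026, 0], 0, 0.06], [[0.028, -0.026, 0], 0, 0.06], [[0.028, -0.026, 0], 0, 0.06], [[0.028, -0.026, 0], 0, 0.06]], grip_force=25)

```text
time: 0.52
tcp_pos: [0.294, -0.3908, 0.2309]
eef_rot: [[0.939, 0.345, -0.0], [0.345, -0.939, 0.001], [0.0, -0.001, -1.0]]
contact_force: [1.0, 0.4, 0.2]
gripper_width: 0.06
finger_force: 0.0
```

Emit:
servo_tool(deltas=[[[0.028, -0.026, 0], 0, 0.06], [[0.028, -0.026, 0], 0, 0.06], [[0.028, -0.026, 0], 0, 0.06], [[0.028, -0.026, 0], 0, 0.06], [[0.028, -0.026, 0], 0, 0.06]])

```text
time: 0.93
tcp_pos: [0.3804, -0.2204, 0.2312]
eef_rot: [[0.939, 0.345, -0.0], [0.345, -0.939, 0.0], [-0.0, -0.0, -1.0]]
contact_force: [1.1, 0.3, 0.9]
gripper_width: 0.0599
finger_force: 0.0
```

Emit:
servo_tool(deltas=[[[0.028, -0.026, 0], 0, 0.06], [[0.028, -0.026, 0], 0, 0.06], [[0.028, -0.026, 0], 0, 0.06], [[0.028, -0.026, 0], 0, 0.06], [[0.028, -0.026, 0], 0, 0.06]])

```text
time: 1.35
tcp_pos: [0.4669, -0.05, 0.2312]
eef_rot: [[0.938, 0.346, -0.0], [0.346, -0.938, 0.0], [-0.0, -0.0, -1.0]]
contact_force: [0.4, -0.3, 0.6]
gripper_width: 0.06
finger_force: 0.0
```

Emit:
servo_tool(deltas=[[[0.028, -0.026, 0], 0, 0.06], [[0.028, -0.026, 0], 0, 0.06], [[0.028, -0.026, 0], 0, 0.06], [[0.028, -0.026, 0], 0, 0.06], [[0, 0, 0], 0, 0.06]])

```text
time: 1.77
tcp_pos: [0.5387, 0.09, 0.2312]
eef_rot: [[0.937, 0.349, 0.003], [0.349, -0.937, 0.003], [0.004, -0.002, -1.0]]
contact_force: [-0.1, -0.1, 0.4]
gripper_width: 0.0601
finger_force: 0.0
```

Emit:
servo_tool(deltas=[[[0.023, -0.0225, 0], 0, 0.06], [[0, 0, 0.03], 0, 0.06], [[0, 0, 0.03], 0, 0.06], [[0, 0, 0.025], 0, 0.06], [[0, 0, 0], 0, 0.06]])

```text
time: 2.18
tcp_pos: [0.5453, 0.1129, 0.1414]
eef_rot: [[0.938, 0.346, -0.01], [0.346, -0.938, -0.001], [-0.01, -0.003, -1.0]]
contact_force: [-0.6, -0.3, 0.3]
gripper_width: 0.06
finger_force: 0.0
```

```bash
python3 - <<'E'
from h import *
p,_=read_camera("side"); cv2.imwrite("pics/s1.png",cv2.resize(p[180:360,180:420],None,fx=3,fy=3))
E
```

```text
(no output)
```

View pics/s1.png

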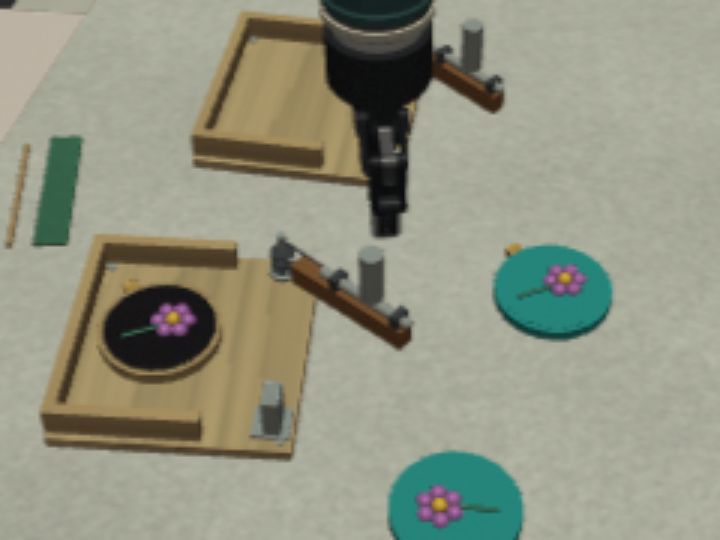

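The fingers are above the knob (crop about (372,250)) and the gate is untouched. Next I lower and grip.

Emit:
servo_tool(deltas=[[[0.008, -0.003, 0], 0, 0.06], [[0, 0, 0.026], 0, 0.06], [[0, 0, 0.026], 0, 0.06], [[0, 0, 0.024], 0, 0.06], [[0, 0, 0], 0, 0.06]])

```text
time: 2.65
tcp_pos: [0.5553, 0.1189, 0.0686]
eef_rot: [[0.939, 0.345, -0.003], [0.345, -0.939, -0.0], [-0.003, -0.001, -1.0]]
contact_force: [-1.1, -0.0, -0.4]
gripper_width: 0.0599
finger_force: 0.0
```

Emit:
servo_tool(deltas=[[[0, 0, 0], 0, 0.06], [[0, 0, 0], 0, 0.012], [[0, 0, 0], 0, 0.012], [[0, 0, 0], 0, 0.012], [[0, 0, 0], 0, 0.012]], grip_force=25)

```text
time: 3.07
tcp_pos: [0.5576, 0.1206, 0.0723]
eef_rot: [[0.939, 0.344, 0.003], [0.344, -0.939, 0.003], [0.004, -0.001, -1.0]]
contact_force: [-1.1, 6.4, 5.3]
gripper_width: 0.0189
finger_force: 25.1
```

```bash
python3 - <<'E'
from h import *
s=read_state(); print(np.round(s["joint_positions"],3),s["contact_force"],s["tcp_pos"],s["wrist_torque"])
h=np.array([.6396,.0755]); p=s["tcp_pos"][:2]; E=np.array(s["eef_rot"])[:2,:2]
for n in(12,13):
    a=-1.02/n; R=np.array([[np.cos(a),-np.sin(a)],[np.sin(a),np.cos(a)]])
    print(n,a,(E.T@(R@(p-h)-(p-h))).round(4), "radial", E.T@((p-h)/np.linalg.norm(p-h)), np.linalg.norm(p-h))
E
```

```text
[0.09  0.503 1.738 0.003 0.898 1.307] [-1.07294647  6.43579773  5.30474917] [0.55757351 0.12055115 0.07225274] [ 0.96925893  0.19283121 -0.01141555]
12 -0.085 [ 0.0062 -0.005 ] radial [-0.65705488 -0.75384095] 0.09358392096382596
13 -0.07846153846153846 [ 0.0057 -0.0046] radial [-0.65705488 -0.75384095] 0.09358392096382596
```

Emit:
servo_tool(deltas=[[[0.0055, -0.006, 0], 0.085, 0.012], [[0.0061, -0.0051, 0], 0.085, 0.012], [[0.0061, -0.0051, 0], 0.085, 0.012], [[0.0061, -0.0051, 0], 0.085, 0.012], [[0, 0, 0], 0, 0.012]], grip_force=35)

```text
time: 3.48
tcp_pos: [0.5763, 0.1458, 0.0722]
eef_rot: [[1.0, 0.01, 0.003], [0.01, -1.0, 0.001], [0.003, -0.001, -1.0]]
contact_force: [-2.0, -1.5, 7.7]
gripper_width: 0.0189
finger_force: 35.1
```

Emit:
servo_tool(deltas=[[[0.0061, -0.0051, 0], 0.085, 0.012], [[0.0061, -0.0051, 0], 0.085, 0.012], [[0.0061, -0.0051, 0], 0.085, 0.012], [[0.0061, -0.0051, 0], 0.085, 0.012], [[0, 0, 0], 0, 0.012]])

```text
time: 3.9
tcp_pos: [0.6023, 0.1632, 0.0722]
eef_rot: [[0.946, -0.324, 0.002], [-0.324, -0.946, 0.001], [0.002, -0.002, -1.0]]
contact_force: [-4.0, 0.6, 9.7]
gripper_width: 0.0191
finger_force: 35.3
```

Emit:
servo_tool(deltas=[[[0.0061, -0.0051, 0], 0.085, 0.012], [[0.0061, -0.0051, 0], 0.085, 0.012], [[0.0061, -0.0051, 0], 0.085, 0.012], [[0.0061, -0.0051, 0], 0.085, 0.012], [[0, 0, 0], 0, 0.012]])

```text
time: 4.32
tcp_pos: [0.6329, 0.1709, 0.0722]
eef_rot: [[0.783, -0.621, 0.002], [-0.621, -0.783, 0.002], [0.0, -0.002, -1.0]]
contact_force: [-4.3, 3.0, 9.6]
gripper_width: 0.019
finger_force: 35.3
```

```bash
python3 - <<'E'
from h import *
p,_=read_camera("top"); q,_=read_camera("side")
a=cv2.resize(cv2.convertScaleAbs(p[140:280,185:315],alpha=2.2),None,fx=3,fy=3,interpolation=cv2.INTER_CUBIC)
b=cv2.resize(q[220:360,190:330],None,fx=3,fy=3,interpolation=cv2.INTER_CUBIC)
cv2.imwrite("pics/ts2.png",np.hstack([a,b])[:, :800])
s=read_state(); print(s["tcp_pos"],s["contact_force"],s["joint_positions"])
E
```

```text
[0.63188759 0.17080134 0.07223384] [-2.40688524  2.79127886  8.81645108] [1.57759499e-01 5.97889721e-01 1.53704885e+00 1.61106973e-03
 1.00540330e+00 2.39376733e+00]
```

View pics/ts2.png

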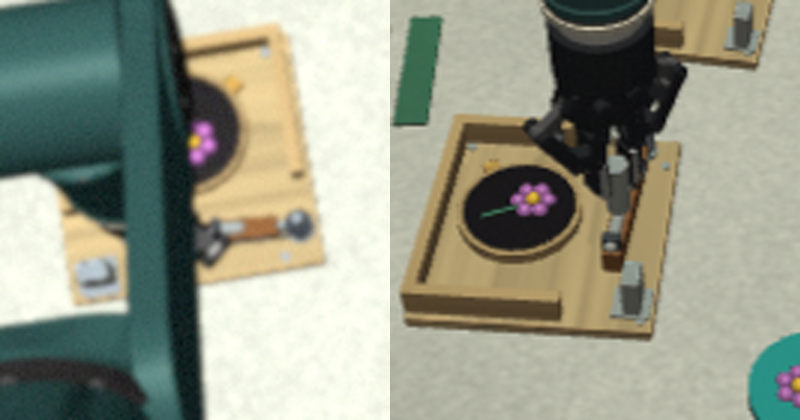

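```bash
python3 - <<'E'
from h import *
q,_=read_camera("side")
cv2.imwrite("pics/s3.png",cv2.resize(q[225:335,225:325],None,fx=5.4,fy=5.4,interpolation=cv2.INTER_CUBIC))
I=camera_info("side")
exec(open("fit.py").read().split("def R(t)")[0].split("def proj")[1].join(["def proj",""])) if 0 else None
def pr(P):
    c=np.array(I["world_to_cam"])@np.append(P,1); return np.array([I["fx"]*c[0]/c[2]+I["cx"]-225,I["fy"]*c[1]/c[2]+I["cy"]-225])*5.4
h=np.array([.63962,.07554])
for g in(.1,0,-.07,-.14):
  t=g+.167
  for L,z in((97,.099),(138,.0435),(134,.038)): print(g,L,pr([h[0]-L/1000*np.sin(t),h[1]+L/1000*np.cos(t),z]).round(0))
print("tcp",pr(read_state()["tcp_pos"]))
E
```

```text
0.1 97 [253. 264.]
0.1 138 [257. 424.]
0.1 134 [258. 425.]
0 97 [231. 263.]
0 138 [224. 423.]
0 134 [227. 424.]
-0.07 97 [215. 262.]
-0.07 138 [202. 421.]
-0.07 134 [205. 423.]
-0.14 97 [199. 260.]
-0.14 138 [180. 418.]
-0.14 134 [184. 419.]
tcp [215.88653801 301.79019356]
```

View pics/s3.png

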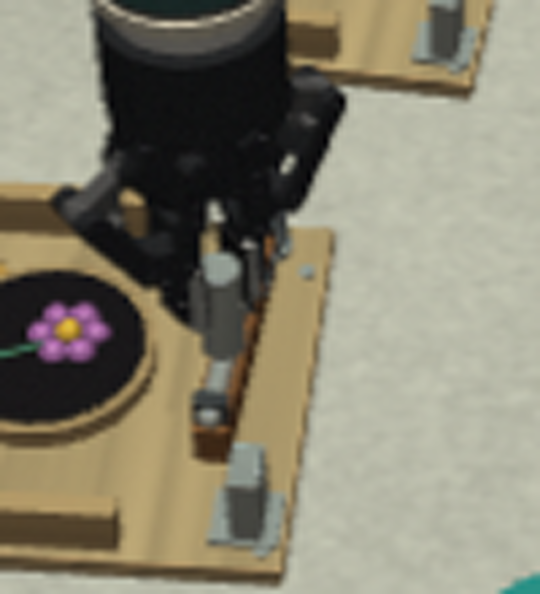

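Top crop: the gate bar runs shut from the hinge. Side crop: the knob (222,262) is held between the pads, and the bolt tip (209,413) is on the inner side of the keeper (247,455), with the gate at about -0.04 rad. I'll push a little further, then slide the bolt.

Emit:
servo_tool(deltas=[[[0.0035, -0.0028, 0], 0, 0.012], [[0, 0, 0], 0, 0.012]])

```text
time: 4.63
tcp_pos: [0.6346, 0.1711, 0.0721]
eef_rot: [[0.786, -0.619, -0.002], [-0.619, -0.786, 0.002], [-0.003, -0.0, -1.0]]
contact_force: [-8.5, 4.4, 13.3]
gripper_width: 0.019
finger_force: 35.6
```

Emit:
servo_tool(deltas=[[[-0.0041, -0.0044, 0], 0, 0.012], [[-0.0041, -0.0044, 0], 0, 0.012], [[-0.0041, -0.0044, 0], 0, 0.012], [[-0.0041, -0.0044, 0], 0, 0.012], [[-0.0041, -0.0044, 0], 0, 0.012]])

```text
time: 5.05
tcp_pos: [0.632, 0.1994, 0.072]
eef_rot: [[0.786, -0.618, -0.002], [-0.618, -0.786, -0.001], [-0.001, 0.002, -1.0]]
contact_force: [-6.6, -2.1, 9.8]
gripper_width: 0.0189
finger_force: 35.4
```

```bash
python3 - <<'E'
from h import *
q,_=read_camera("side")
cv2.imwrite("pics/s4.png",cv2.resize(q[225:335,225:325],None,fx=5.4,fy=5.4,interpolation=cv2.INTER_CUBIC))
s=read_state(); print(s["tcp_pos"],s["contact_force"],s["gripper_width"])
E
```

```text
[0.63190577 0.20065713 0.07201722] [-6.72996944 -1.16411844 10.23636544] 0.018510471763866793
```

View pics/s4.png

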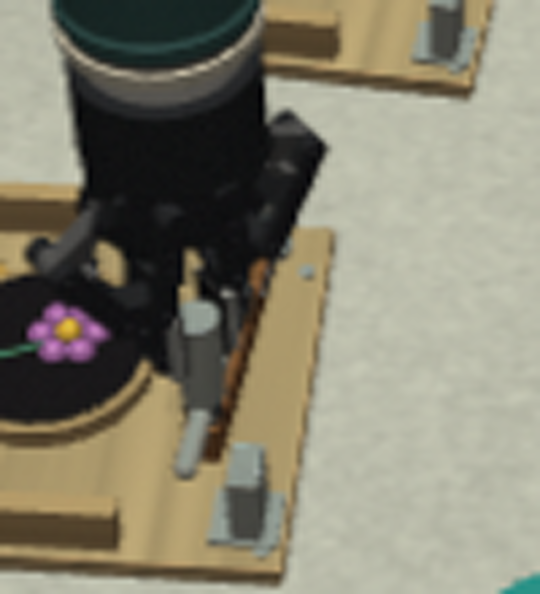

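The bolt rod now extends from the knob to (185,470), on the inner (left) side of the keeper (247,460). I'll ease back onto the keeper, release and lift.

Emit:
servo_tool(deltas=[[[-0.0032, 0.0016, 0], 0, 0.012], [[-0.0032, 0.0016, 0], 0, 0.012], [[0, 0, 0], 0, 0.012]])

```text
time: 5.35
tcp_pos: [0.6267, 0.2012, 0.0722]
eef_rot: [[0.787, -0.617, 0.002], [-0.617, -0.787, -0.0], [0.002, -0.001, -1.0]]
contact_force: [-1.0, 0.4, 5.5]
gripper_width: 0.0186
finger_force: 34.9
```

Emit:
servo_tool(deltas=[[[0, 0, 0], 0, 0.05], [[0, 0, 0], 0, 0.05], [[0, 0, 0], 0, 0.05], [[0, 0, -0.03], 0, 0.05], [[0, 0, -0.03], 0, 0.05]])

```text
time: 5.77
tcp_pos: [0.6249, 0.2008, 0.1288]
eef_rot: [[0.786, -0.619, -0.005], [-0.619, -0.786, -0.001], [-0.003, 0.004, -1.0]]
contact_force: [0.0, -0.6, 1.1]
gripper_width: 0.0502
finger_force: 0.0
```

Emit:
servo_tool(deltas=[[[0, 0, -0.03], 0, 0.05], [[0, 0, -0.03], 0, 0.05], [[0, 0, -0.03], 0, 0.05], [[0, 0, -0.02], 0, 0.05], [[0, 0, 0], 0, 0.05]])

```text
time: 6.18
tcp_pos: [0.6299, 0.202, 0.2462]
eef_rot: [[0.786, -0.619, 0.01], [-0.619, -0.786, 0.002], [0.006, -0.008, -1.0]]
contact_force: [0.6, 0.4, 0.9]
gripper_width: 0.0504
finger_force: 0.0
```

```bash
python3 - <<'E'
from h import *
q,_=read_camera("side")
cv2.imwrite("pics/s5.png",cv2.resize(q[150:440,180:420],None,fx=2.06,fy=2.06,interpolation=cv2.INTER_CUBIC))
s=read_state(); print(s["tcp_pos"],s["contact_force"],s["gripper_width"])
E
```

```text
[0.62864894 0.20168535 0.24345643] [-0.77595839 -0.39906336 -1.27078429] 0.050258422990928316
```

View pics/s5.png

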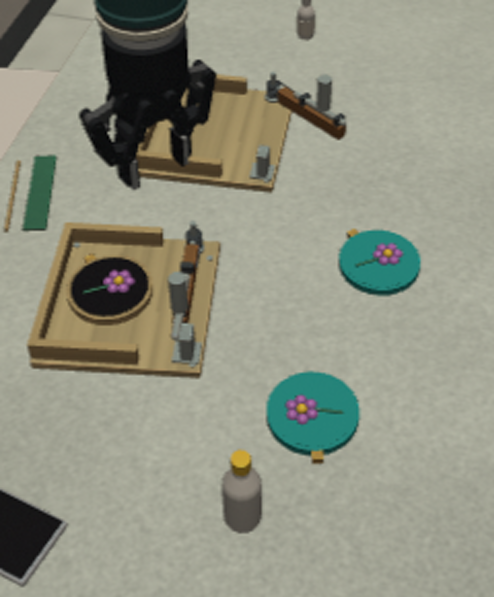

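The gate stays shut with the bolt behind the keeper (crop (182,335)). The hoop is still in place, both bottles stand and the empty pen's gate is open, so I'm handing the job in.

```bash
python3 -c "
from rig import *
print(finish_job())"
```

```text
the job is handed in; nothing more can be done
None
```

The hoop's pen gate is shut and held by its bolt behind the keeper post, with the hoop, both bottles and the empty pen's open gate undisturbed in the last picture; I handed the job in at about 6 s, and no verdict came back.

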